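# Open the bead dispenser with its bayonet key and hold it open

## Task

Fold the bead dispenser's hinged cover back until it stands upright, then take the key with the flat bar handle from the rack, push it into the keyhole against the spring and turn it a quarter turn clockwise (seen from above) to open the gate. The spring would turn it back, so the job finishes while you are still gripping the key, holding it home in the keyhole and fully turned, with the cover left upright; leave the other tools, jars, tin and pliers where they stand.

Things in the scene. Friction and masses are not known exactly. Their poses are not given: they have to be found in the camera images.
- dispenser: fixed white bead dispenser, a box 195 by 130 mm, 70 mm high. Origin on the table under the keyhole's centre; x along the keyhole's long slot and towards the outlet chute, y towards the cover's hinge, z up. The box reaches from x -130 to 65 mm; the chute sticks out to 111 mm. A clear hopper tube, 66 mm wide over its dark cap, stands at x -92 mm and rises 58 mm above the top face
- keyhole (a point): centre of the keyhole, on the dispenser's top face, 70 mm above the table; axes as the dispenser's. A slot 39 mm long (along x) and 11 mm wide with a 22 mm square opening in its middle, through a steel plate 60 by 60 mm, 8 mm thick; its top 2 mm are 1 mm wider all round. A brass disc on a spring lies 10 mm below the face
- cover (a joint): angle of the dispenser's stiff hinged cover, an aluminium panel 90 mm wide, 88 mm from hinge to free edge, 4 mm thick: 0 lies flat over the keyhole, 1.57 stands upright, it goes on to 2.3. It stays where it is left (0.12 N m to move) and starts partly open, leaning over the keyhole, at 0.6 to 1.0
- cover_hinge (a point): middle of the cover's hinge line, 60 mm from the keyhole's centre towards the dispenser's +y, 3 mm above the face; the hinge line runs along the dispenser's x. The cover's underside (which faces the keyhole when upright) lies in a plane through this line
- cover_edge (a point): middle of the cover's free edge, on its underside, 88 mm from the hinge line
- key: bayonet key, loose, 90 to 160 g, upright in a rack slot: steel stem 18 mm in diameter; two lugs at the very bottom (a bar 35 mm long, 8 wide, 8 tall); black flat bar handle 42 mm long, 14 thick, 65 to 100 mm above the bottom (the only flat bar handle). Origin at the centre of the underside; y along lugs and handle, x across the handle's thickness, z up. A half turn fits the same
- key_grip (a point): middle of the key's handle, 85 mm above the key's underside, the place to grip it (across the 14 mm)
- plunger (a joint): how far the sprung brass disc under the keyhole is pressed down, 0 to 0.011 m (4 N at the start, 8.4 N at the bottom). The key's foot meets it 10 mm below the face; from about 0.006 the lugs are free below the steel plate and the key can turn; 0.009 gives good clearance. Once turned, the lugs are caught under the plate, at 0.006 if the push is relaxed
- gate (a joint): angle of the gate, turned by the key's lugs through the brass disc: 0 shut, 1.45 fully open at its stop, growing clockwise seen from above. The lugs have about 0.13 rad of play, so a quarter turn of the key opens it fully. A spring (0.03 N m shut, 0.12 N m open) turns gate and key back if the key is let go
- rack: fixed light wooden tool rack, 70 mm by 230 mm (its y), 40 mm tall; three slots in a row along its y, 70 mm apart, each 22 mm wide (x) and 39 mm long (y), 30 mm deep: a tool's underside stands 10 mm above the table. Origin at the centre of its underside. Which slot holds which tool varies
- reamer: a bystander in the rack: tool with a round tapering black handle up to 30 mm wide, 85 mm tall in all; origin at the centre of its underside, z up
- punch: a bystander in the rack: tool with a black ball handle 32 mm wide, 82 mm tall in all; origin at the centre of its underside, z up
- jar_a: clear round bead jar, 52 mm across, 45 mm tall, standing under the end of the outlet chute; a bystander; origin at the centre of its underside, z up
- jar_b: clear round bead jar, 52 mm across, 55 mm tall, standing beside the dispenser, on the side away from the hinge; a bystander; origin at the centre of its underside, z up
- jar_c: clear round bead jar, 52 mm across, 55 mm tall, standing beyond the rack; a bystander; origin at the centre of its underside, z up
- jar_d: clear round bead jar, 52 mm across, 55 mm tall, standing on the robot's side of the rack; a bystander; origin at the centre of its underside, z up
- tin: low round metal tin with a dark lid, 57 mm across, 27 mm tall, beyond the rack; a bystander; origin at the centre of its underside
- pliers: pliers with dark grips lying flat, 135 mm long, 12 mm tall; a bystander; origin on the table under the pivot, x towards the jaws

How it is judged:
By the outcome, as a careful person would: the job done as asked, in the order asked, and still so for the second after the job is handed in, while the arm keeps its last pose, push and grip.
It also fails if it takes over 61 s, if anything falls off the work surface, if the arm or the gripper's body presses on something with over 40 N, if the wrist force passes 120 N, or if a joint passes its speed limit or range.

## Robot

A 6-joint arm with a two-finger parallel gripper is mounted at the origin on the work surface. World frame = base frame: x ahead of the robot, y to its left, z up, the work surface at z = 0. Lengths are in mm, angles in rad, forces in N, time in s.
With the tool pointing down it reaches from about 375 to 925 mm from the base axis. Payload 5.7 kg.
Tool frame: the origin (TCP) lies at the centre of the arm's flange, where the gripper is bolted on; the fingertips stand 182 mm ahead of it and the grasp point (between the pads) lies ahead of it (pinch_z is the z of the grasp point in the tool frame, in mm); z points along the fingers, y is the direction in which the jaws open and shut (so a half turn about z gives the same grasp; the last joint's range is limited). The gripper opens to 88 mm and grips with 3 to 60 N. Pads are 20 mm wide; open, the fingers measure 115 mm over their backs; the gripper's body (75 mm by 178 mm) begins 61 mm behind the grasp point.
Start: joints at [1.064, 0.359, 1.51, -0, 1.272, -0.115], TCP at [229.111, 554.521, 404.623] pointing down, gripper open.
Joint ranges: [-2.97, 2.97], [-1.01, 2.36], [0.21, 2.38], [-0.96, 4.11], [0.2, 2.71], [-2.98, 2.98]. Speed limits (rad/s): [2.39, 2.39, 3.14, 3.14, 3.14, 3.14].

## Interface

Orientations are given as a unit quaternion [w, x, y, z].
In Python, from plant import get_state, snapshot, hand_in, pinch_z gives the robot as it stands.
- The arm moves only by the shell command python3 -m creep 'ROWS' [OPENING]. ROWS is JSON, a list of rows, each an object of numbers: "dx", "dy", "dz": the shift along the tool's x, y, z in m; "wx", "wy", "wz": the turn, a rotation vector about the tool's x, y, z in rad. A call has 1 to 20 rows; each row shifts and turns the commanded pose from where the row before left it, along the tool's axes as they then stand; what a row does not reach is not made up. A row lasts 1/8 s, in which the tool goes at most 62.5 mm and 10.7 degrees, less where a joint would pass 70% of its speed; a pose out of reach is approached as far as the arm can. A call with a gripper value outside its range is refused whole. OPENING is the finger opening in m, from 0 to 0.0878, set as the call begins (- or left out, the last holds). The fingers move at their own pace and stop on an object; the grip force is fixed at half the most. Time passes only in rows, so rows that do not move let the fingers close. It gives the time, the measured TCP pose, the force and the opening at its end, in the units of the state.
- get_state(): the state, without advancing time (a new reading comes with each control period).
- snapshot(name): name is "scene" or "top" or "wrist"; returns a dict with "pixels" (400x640x3 uint8, red, green, blue), "depth" (400x640 float32, mm along the optical axis (not along the pixel's ray), 0 where there is no reading), "vertical_fov" (degrees; the focal length in pixels is half the picture's height over the tangent of half this angle, whatever the lens; pixels are square), "cx", "cy" (the principal point, pixels), "k1" (the pictures are not rectified: a ray, as slopes to the right and down, at radius r is drawn at 1 + k1 r^2 times it, then the intrinsics apply), "T" (4x4, takes a point from camera to world coordinates); the wrist camera has in their place "tool_from_camera" (4x4, takes a point from camera to tool coordinates, whose origin is the TCP and whose axes are the flange's). Camera axes: x right, y down, z forward; pixel columns grow to the right and rows downward; lengths in mm; the calibration is good to about 2 mm. A picture is of the moment at which its call begins: read the wrist's pose just before it.
- hand_in(): hands the job in, once; it reports no verdict.
The state is a dict: "time": time; "qpos": joint angles; "qd": joint speeds; "tau": joint torques, N m; "position": TCP position; "eef_rot": TCP orientation; "contact_force": force on the tool from outside, world axes, zero at the start; "ft_torque": the same for the moment, N m; "gripper_width": finger opening in mm.
Only numpy, scipy, OpenCV 4.12 (cv2) and the standard library are available. Lean on these libraries where they do the work, as an engineer would, in place of code of your own. Each camera call takes 0.05 s, during which the arm holds its last target. There are 200 camera calls.

## Working session

There is one attempt and no reset: what is moved stays moved. The work goes in short steps, Python scripts to look and compute and a shell command to move; the robot and the scene stay as the last step left them, time stands still between calls to the robot, and variables do not carry over. Pictures are saved under pics/ and viewed, about 8 in all and at most 12, crops included, and the job is handed in when it is done.

```bash
mkdir -p pics; ls
cat > h.py <<'E'
import numpy as np, cv2, pickle
from plant import get_state, snapshot, pinch_z
from scipy.spatial.transform import Rotation as R
def toolT(s=None):
    s=s or get_state(); q=s["eef_rot"]; T=np.eye(4)
    T[:3,:3]=R.from_quat([q[1],q[2],q[3],q[0]]).as_matrix(); T[:3,3]=s["position"]; return T
def take(name,tag):
    Tt=toolT(); d=snapshot(name)
    d["TW"]=np.array(d["T"]) if "T" in d else Tt@np.array(d["tool_from_camera"])
    pickle.dump(d,open(f"pics/{tag}.pkl","wb")); cv2.imwrite(f"pics/{tag}.png",d["pixels"][:,:,::-1]); return d
def load(tag): return pickle.load(open(f"pics/{tag}.pkl","rb"))
def K(d):
    f=200/np.tan(np.radians(d["vertical_fov"])/2)
    return np.array([[f,0,d["cx"]],[0,f,d["cy"]],[0,0,1.]]), np.array([d["k1"],0,0,0,0.])
def ray(d,u,v):
    k,c=K(d); p=cv2.undistortPoints(np.array([[[u,v]]],float),k,c)[0,0]
    return np.array([p[0],p[1],1.])
def atz(d,u,v,z):
    r=d["TW"][:3,:3]@ray(d,u,v); o=d["TW"][:3,3]; return o+r*(z-o[2])/r[2]
def atd(d,u,v):
    z=d["depth"][int(v),int(u)]; return d["TW"][:3,:3]@(ray(d,u,v)*z)+d["TW"][:3,3]
def cloud(d):
    k,c=K(d); v,u=np.mgrid[0:400,0:640]
    p=cv2.undistortPoints(np.stack([u,v],-1).reshape(-1,1,2).astype(float),k,c)[:,0]
    P=np.c_[p,np.ones(len(p))]*d["depth"].reshape(-1,1)
    return (P@d["TW"][:3,:3].T+d["TW"][:3,3]).reshape(400,640,3)
def crop(tag,u0,v0,w,h,s,out):
    im=cv2.imread(f"pics/{tag}.png")[v0:v0+h,u0:u0+w]; cv2.imwrite(f"pics/{out}.png",cv2.resize(im,None,fx=s,fy=s,interpolation=cv2.INTER_CUBIC))
E
python3 - <<'E'
from h import *
print(pinch_z if not callable(pinch_z) else pinch_z()); s=get_state(); print(s); print(toolT().round(3))
for n in("scene","top","wrist"):
    d=take(n,n+"0"); print(n,d["vertical_fov"],d["k1"],d["TW"].round(2).tolist())
a=cv2.imread("pics/top0.png");b=cv2.imread("pics/scene0.png")
E
```

```text
pics
163.3
{'time': 0.0, 'qpos': array([ 1.06389696e+00,  3.59478322e-01,  1.51144684e+00,  1.73515916e-05,
        1.27250989e+00, -1.15123576e-01]), 'qd': array([ 1.39514207e-03, -3.75257255e-04, -5.62958427e-04, -5.39193789e-05,
        6.42005073e-04,  1.55078240e-03]), 'tau': array([-1.39295847e-03, -5.15367436e+01, -2.70730555e+01,  6.73362846e-02,
        3.52176558e-02, -1.12279406e-04]), 'position': array([228.93312164, 554.20445083, 403.81970532]), 'eef_rot': array([-2.89798153e-04,  1.94639954e-01,  9.80874324e-01, -8.74462762e-04]), 'contact_force': array([ 0.77375395, -0.35542943, -0.42598085]), 'ft_torque': array([ 0.00618129, -0.00355814, -0.0164725 ]), 'gripper_width': 88.05213186392949}
[[-9.24000e-01  3.82000e-01 -1.00000e-03  2.28933e+02]
 [ 3.82000e-01  9.24000e-01 -2.00000e-03  5.54204e+02]
 [ 0.00000e+00 -2.00000e-03 -1.00000e+00  4.03820e+02]
 [ 0.00000e+00  0.00000e+00  0.00000e+00  1.00000e+00]]
scene 48.77816469927791 -0.0010878035486207493 [[-0.84, 0.42, -0.35, 955.22], [0.55, 0.65, -0.53, 554.61], [0.01, -0.64, -0.77, 920.16], [0.0, 0.0, 0.0, 1.0]]
top 48.36890770919937 0.038936323315036915 [[-0.02, -0.99, 0.11, 441.25], [-1.0, 0.02, 0.02, -54.69], [-0.03, -0.11, -0.99, 1271.64], [0.0, 0.0, 0.0, 1.0]]
wrist 67.24563470995544 -0.05266362896994342 [[0.38, 0.89, 0.24, 162.64], [0.92, -0.37, -0.1, 581.79], [-0.0, 0.26, -0.97, 383.87], [0.0, 0.0, 0.0, 1.0]]
```

View pics/top0.png

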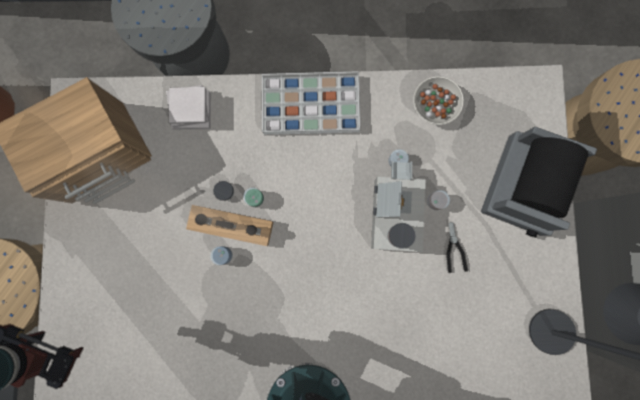

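View pics/scene0.png

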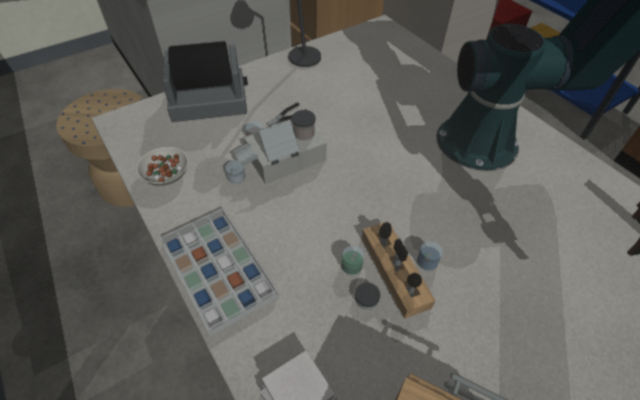

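Top view: the dispenser is around (400,210), with the chute pointing up in the image (+x) and the hinge on the left (+y). The rack is around (230,225) and its middle tool looks bar-like. I'll enlarge both.

Run:
```python
from h import *
im=cv2.imread("pics/top0.png")
a=cv2.resize(im[140:260,345:475],None,fx=4.6,fy=4.6,interpolation=cv2.INTER_CUBIC)[:552]
b=cv2.resize(im[195:255,180:280],None,fx=4,fy=4,interpolation=cv2.INTER_CUBIC)
cv2.imwrite("pics/c1.png",a)
s=cv2.imread("pics/scene0.png")[210:320,340:450]
cv2.imwrite("pics/c2.png",np.hstack([b,cv2.resize(s,(400,400),interpolation=cv2.INTER_CUBIC)[:240] if 0 else cv2.resize(s,(240,240))]))
d=load("top0");P=cloud(d)
for uv in [(402,236),(390,198),(384,200),(200,219),(226,224),(252,231),(415,230),(300,200)]: print(uv,atd(d,*uv).round(1))
# rack top plane points
W=P.reshape(-1,3)
c=(W[:,2]>33)&(W[:,2]<46)
Q=P[195:255,180:280].reshape(-1,3); Q=Q[(Q[:,2]>34)&(Q[:,2]<46)]
print(len(Q),cv2.minAreaRect(Q[:,:2].astype(np.float32)))
Q=P[140:260,355:475].reshape(-1,3); Q=Q[(Q[:,2]>64)&(Q[:,2]<76)]
print(len(Q),cv2.minAreaRect(Q[:,:2].astype(np.float32)), np.median(Q[:,2]))
```

```text
(402, 236) [ 459.1 -250.7  124.9]
(390, 198) [ 557.9 -225.3  116.7]
(384, 200) [ 555.  -212.4   96.1]
(200, 219) [515.1 277.5  89.8]
(226, 224) [499.3 203.4 110.4]
(252, 231) [480.3 138.4  91.6]
(415, 230) [ 475.4 -295.8   67.1]
(300, 200) [ 5.694e+02  1.490e+01 -4.000e-01]
1626 ((495.94451904296875, 211.5374298095703), (145.27102661132812, 235.7174072265625), 6.4256792068481445)
2243 ((543.0186767578125, -253.90188598632812), (136.07318115234375, 240.01402282714844), 85.53445434570312) 68.69625039730545
```

View pics/c1.png

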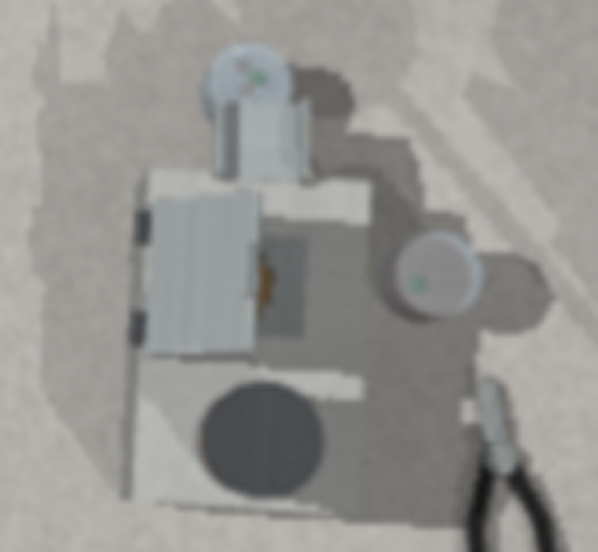

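View pics/c2.png

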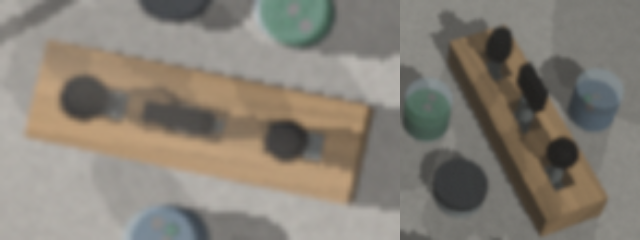

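The key is the middle rack tool (handle top about (499,203,110)). The keyhole is near (550,-235) and the cover is partly open over it. I'll move high over the dispenser, gripper closed, to look closely.

```bash
python3 -m creep '[{"dx":-0.0374,"dy":-0.0379},{"dx":-0.0374,"dy":-0.0379},{"dx":-0.0374,"dy":-0.0379},{"dx":-0.0374,"dy":-0.0379},{"dx":-0.0374,"dy":-0.0379},{"dx":-0.0374,"dy":-0.0379},{"dx":-0.0374,"dy":-0.0379},{"dx":-0.0374,"dy":-0.0379},{"dx":-0.0374,"dy":-0.0379},{"dx":-0.0374,"dy":-0.0379},{"dx":-0.0374,"dy":-0.0379},{"dx":-0.0374,"dy":-0.0379},{"dx":-0.0374,"dy":-0.0379},{"dx":-0.0374,"dy":-0.0379},{"dx":-0.0374,"dy":-0.0379},{"dx":-0.0374,"dy":-0.0379}]' 0
python3 -m creep '[{"wz":0.168},{"wz":0.168},{"wz":0.168},{"wz":0.168},{"wz":0.168},{"wz":0.168},{"wz":0.168},{}]'
python3 - <<'E'
from h import *
print(toolT().round(3), get_state()["qpos"].round(3),get_state()["contact_force"])
d=take("wrist","w1")
cv2.imwrite("pics/w1b.png",cv2.resize(d["pixels"][:,:,::-1],(800,500)))
E
```

```text
[[-9.24000e-01  3.82000e-01 -1.00000e-03  2.28981e+02]
 [ 3.82000e-01  9.24000e-01 -1.00000e-03  5.54302e+02]
 [ 0.00000e+00 -1.00000e-03 -1.00000e+00  4.04033e+02]
 [ 0.00000e+00  0.00000e+00  0.00000e+00  1.00000e+00]] [ 1.064  0.359  1.511 -0.     1.273 -0.115] [-0.79851007 -0.44513535  0.3093762 ]invalid input
invalid input
```

View pics/w1b.png

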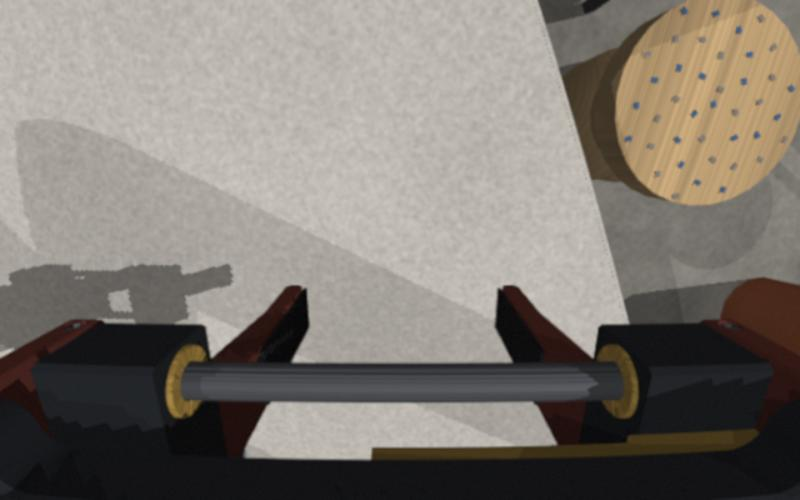

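The commands were refused, so each row probably needs all six keys. The wrist picture shows bare table; the fingertips sit at the lower middle, so the view favours tool +x.

```bash
python3 -m creep '[{"dx":-0.0374,"dy":-0.0379,"dz":0,"wx":0,"wy":0,"wz":0},{"dx":-0.0374,"dy":-0.0379,"dz":0,"wx":0,"wy":0,"wz":0},{"dx":-0.0374,"dy":-0.0379,"dz":0,"wx":0,"wy":0,"wz":0},{"dx":-0.0374,"dy":-0.0379,"dz":0,"wx":0,"wy":0,"wz":0},{"dx":-0.0374,"dy":-0.0379,"dz":0,"wx":0,"wy":0,"wz":0},{"dx":-0.0374,"dy":-0.0379,"dz":0,"wx":0,"wy":0,"wz":0},{"dx":-0.0374,"dy":-0.0379,"dz":0,"wx":0,"wy":0,"wz":0},{"dx":-0.0374,"dy":-0.0379,"dz":0,"wx":0,"wy":0,"wz":0}]' 0 || python3 -m creep --help
```

```text
time: 1.2
position: [390.2, 158.4, 404.8]
eef_rot: [0.0, 0.195, 0.981, 0.0]
contact_force: [0.9, -1.1, 0.3]
gripper_width: 11.2
```

```bash
python3 -m creep '[{"dx":-0.0357,"dy":-0.0398,"dz":0,"wx":0,"wy":0,"wz":0},{"dx":-0.0357,"dy":-0.0398,"dz":0,"wx":0,"wy":0,"wz":0},{"dx":-0.0357,"dy":-0.0398,"dz":0,"wx":0,"wy":0,"wz":0},{"dx":-0.0357,"dy":-0.0398,"dz":0,"wx":0,"wy":0,"wz":0},{"dx":-0.0357,"dy":-0.0398,"dz":0,"wx":0,"wy":0,"wz":0},{"dx":-0.0357,"dy":-0.0398,"dz":0,"wx":0,"wy":0,"wz":0},{"dx":-0.0357,"dy":-0.0398,"dz":0,"wx":0,"wy":0,"wz":0},{"dx":-0.0357,"dy":-0.0398,"dz":0,"wx":0,"wy":0,"wz":0},{"dx":-0.0357,"dy":-0.0398,"dz":0,"wx":0,"wy":0,"wz":0},{"dx":0,"dy":0,"dz":0,"wx":0,"wy":0,"wz":0.168},{"dx":0,"dy":0,"dz":0,"wx":0,"wy":0,"wz":0.168},{"dx":0,"dy":0,"dz":0,"wx":0,"wy":0,"wz":0.168},{"dx":0,"dy":0,"dz":0,"wx":0,"wy":0,"wz":0.168},{"dx":0,"dy":0,"dz":0,"wx":0,"wy":0,"wz":0.168},{"dx":0,"dy":0,"dz":0,"wx":0,"wy":0,"wz":0.168},{"dx":0,"dy":0,"dz":0,"wx":0,"wy":0,"wz":0.168},{"dx":0,"dy":0,"dz":0,"wx":0,"wy":0,"wz":0}]'
python3 - <<'E'
from h import *
print(toolT().round(3), get_state()["qpos"].round(3),get_state()["contact_force"])
d=take("wrist","w1")
cv2.imwrite("pics/w1b.png",cv2.resize(d["pixels"][:,:,::-1],(800,500)))
E
```

```text
time: 3.32
position: [550.0, -293.7, 404.5]
eef_rot: [-0.0, 0.706, 0.709, -0.0]
contact_force: [0.7, -0.5, -0.4]
gripper_width: 0.3
[[-5.00000e-03  1.00000e+00 -0.00000e+00  5.49966e+02]
 [ 1.00000e+00  5.00000e-03  0.00000e+00 -2.93664e+02]
 [ 0.00000e+00 -0.00000e+00 -1.00000e+00  4.04453e+02]
 [ 0.00000e+00  0.00000e+00  0.00000e+00  1.00000e+00]] [-0.601  0.393  1.457 -0.     1.292 -0.606] [ 0.73870234 -0.53745503 -0.42397773]
```

View pics/w1b.png

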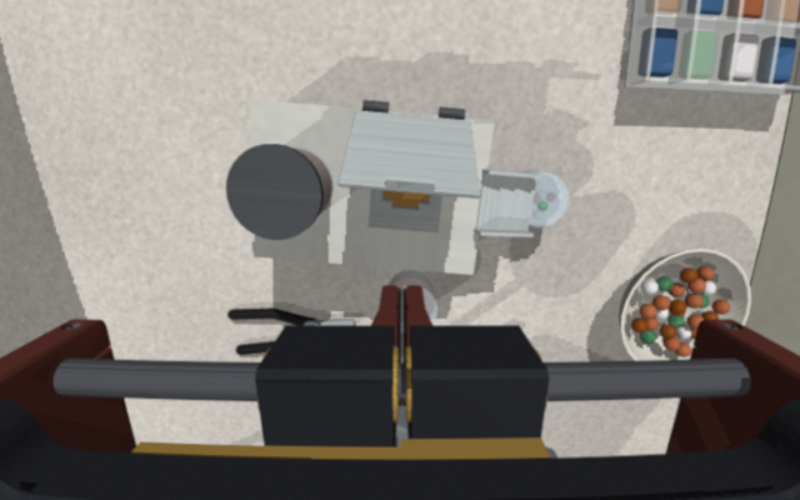

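The dispenser is clear: box corners (253,101), (494,124), (473,275); hinge knuckles (376,105) and (451,113); cover edge (340,183)–(480,194); plate front edge (370,226)–(440,232). jar_b sits just under the fingertips. Next I'll fit the pose from depth.

```bash
cat > disp.py <<'E'
from h import *
d=load("w1");P=cloud(d)
sub=P[60:235,170:420].reshape(-1,3)
top=sub[(abs(sub[:,2]-69)<6)]
print("topz",np.median(top[:,2]),len(top))
for n,uv in dict(TL=(253,101),TR=(494,124),BR=(473,275),pl=(370,226),pr=(440,232),h1=(376,106),h2=(451,113)).items():
    print(n,atz(d,uv[0]*.8,uv[1]*.8,70).round(1))
print("cap",atz(d,275*.8,192*.8,128).round(1))
# cover plane
c=P[92:150,285:375].reshape(-1,3); c=c[c[:,2]>80]
m=c.mean(0);u,s,v=np.linalg.svd(c-m);n=v[2]*np.sign(v[2][2]);r=abs((c-m)@n)
c=c[r<4];m=c.mean(0);u,s,v=np.linalg.svd(c-m);n=v[2]*np.sign(v[2][2])
print("cover n",n.round(3),"angle",np.arccos(n[2]),"hinge dir",np.degrees(np.arctan2(*np.cross(n,[0,0,1])[:2][::-1])),"z",c[:,2].min(),c[:,2].max(),len(c))
for uv in [(340,183),(480,194)]: print("edge",atz(d,uv[0]*.8,uv[1]*.8,136).round(1),atd(d,uv[0]*.8+ (4 if uv[0]<400 else -4),uv[1]*.8-3).round(1))
E
python3 disp.py
```

```text
topz 69.85825521384635 13695
TL [ 430.6 -184.8   70. ]
TR [ 622.7 -202.    70. ]
BR [ 612.4 -329.4   70. ]
pl [ 522.2 -285.8   70. ]
pr [ 582.  -290.7   70. ]
h1 [ 528.5 -189.    70. ]
h2 [ 588. -194.   70.]
cap [ 462.6 -250.6  128. ]
cover n [0.069 0.862 0.502] angle 1.0447785887502588 hinge dir -4.589277073355187 z 95.4332744464835 152.85525281380546 2239
edge [ 508.7 -243.8  136. ] [ 513.3 -240.7  144.6]
edge [ 600.8 -250.5  136. ] [ 595.6 -247.1  144.8]
```

The sizes agree (edge 193 against 195, plate 60). Dispenser yaw is about -0.085, keyhole about (553.8,-259.4), cover about 1.0 rad. I'll lower the closed fingers in front of the cover and push toward the hinge.

```bash
python3 -m creep '[{"dx":0,"dy":0,"dz":0.04,"wx":0,"wy":0,"wz":0.09},{"dx":0,"dy":0,"dz":0.04,"wx":0,"wy":0,"wz":0},{"dx":0,"dy":0,"dz":0.017,"wx":0,"wy":0,"wz":0},{"dx":0.02,"dy":0,"dz":0,"wx":0,"wy":0,"wz":0},{"dx":0.01,"dy":0,"dz":0,"wx":0,"wy":0,"wz":0},{"dx":0.01,"dy":0,"dz":0,"wx":0,"wy":0,"wz":0},{"dx":0.01,"dy":0,"dz":0,"wx":0,"wy":0,"wz":0},{"dx":0.01,"dy":0,"dz":0,"wx":0,"wy":0,"wz":0},{"dx":0.01,"dy":0,"dz":0,"wx":0,"wy":0,"wz":0},{"dx":0,"dy":0,"dz":0,"wx":0,"wy":0,"wz":0}]'
python3 - <<'E'
from h import *
print(toolT().round(3)[:3]);d=take("wrist","w2");e=take("top","t2")
cv2.imwrite("pics/w2b.png",np.hstack([cv2.resize(d["pixels"][:,:,::-1][:300],(480,225)),cv2.resize(e["pixels"][140:260,345:475,::-1],(244,225))]))
P=cloud(d); m=(P[...,2]>100)&(P[...,2]<170)&(abs(P[...,0]-560)<60)&(P[...,1]>-235)&(P[...,1]<-150)
print(m.sum()); q=P[m]; print(np.percentile(q,[2,50,98],axis=0).round(1))
E
```

```text
time: 4.62
position: [555.9, -222.7, 307.3]
eef_rot: [-0.001, 0.737, 0.676, 0.0]
contact_force: [-0.6, -0.4, 0.7]
gripper_width: 0.2
[[ 8.60000e-02  9.96000e-01 -1.00000e-03  5.55869e+02]
 [ 9.96000e-01 -8.60000e-02  1.00000e-03 -2.22703e+02]
 [ 1.00000e-03 -1.00000e-03 -1.00000e+00  3.07307e+02]]
10106
[[ 514.6 -212.2  102.4]
 [ 556.7 -203.4  143.7]
 [ 599.5 -196.8  163.9]]
```

View pics/w2b.png

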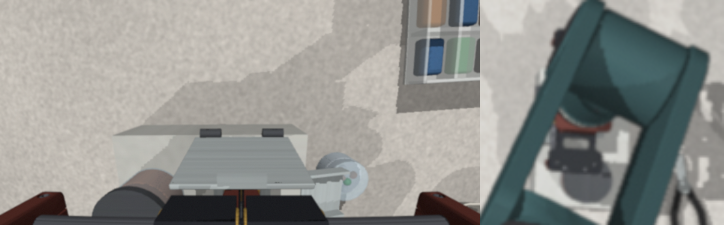

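The cover is being pushed up ahead of the fingers (edge at about (240,188)). I'll fit its angle from the same cloud.

```bash
cat > cov.py <<'E'
from h import *
def cov(tag):
    d=load(tag);P=cloud(d)
    x,y=np.array([.9964,-.0845]),np.array([.0845,.9964]);L=P[...,:2]-np.array([553.8,-259.4])
    lx,ly,z=L@x,L@y,P[...,2]
    m=(abs(lx)<38)&(abs(lx)>18)&(ly>5)&(ly<105)&(z>90)&(z<152); a=np.c_[ly[m],z[m]]
    f=cv2.fitLine(a.astype(np.float32),cv2.DIST_HUBER,0,.01,.01).ravel(); f=f*np.sign(f[1])*[1,1,np.sign(f[1]),np.sign(f[1])]
    print(tag,"angle",np.arctan2(f[1],-f[0]),m.sum(),"y at z=73,150:",f[2]+(73-f[3])*f[0]/f[1],f[2]+(150-f[3])*f[0]/f[1])
if __name__=="__main__":
    import sys; cov("w1"); cov(sys.argv[1])
E
python3 cov.py w2
```

```text
w1 angle 0.9673843209779426 2414 y at z=73,150: 65.18824992974757 12.123120935292427
w2 angle 1.4344654053999122 3255 y at z=73,150: 64.94714296882688 54.384139037062646
```

```bash
python3 -m creep '[{"dx":0.006,"dy":0,"dz":0,"wx":0,"wy":0,"wz":0},{"dx":0.006,"dy":0,"dz":0,"wx":0,"wy":0,"wz":0},{"dx":0,"dy":0,"dz":0,"wx":0,"wy":0,"wz":0},{"dx":-0.015,"dy":0,"dz":0,"wx":0,"wy":0,"wz":0},{"dx":-0.04,"dy":0,"dz":0,"wx":0,"wy":0,"wz":0},{"dx":-0.04,"dy":0,"dz":-0.02,"wx":0,"wy":0,"wz":0},{"dx":-0.03,"dy":0,"dz":-0.04,"wx":0,"wy":0,"wz":0},{"dx":0,"dy":0,"dz":-0.04,"wx":0,"wy":0,"wz":0},{"dx":0,"dy":0,"dz":0,"wx":0,"wy":0,"wz":0}]' 0.06
python3 - <<'E'
from h import *
from cov import cov
print(toolT().round(3)[:3]);d=take("wrist","w3");cov("w3")
im=d["pixels"][60:260,170:430,::-1]; cv2.imwrite("pics/w3b.png",cv2.resize(im,None,fx=3,fy=2.99,interpolation=cv2.INTER_CUBIC)[:598])
E
```

```text
time: 5.85
position: [546.7, -338.7, 411.3]
eef_rot: [0.003, 0.738, 0.675, 0.0]
contact_force: [0.6, -0.4, -0.6]
gripper_width: 60.2
[[ 8.80000e-02  9.96000e-01  5.00000e-03  5.46673e+02]
 [ 9.96000e-01 -8.80000e-02 -4.00000e-03 -3.38735e+02]
 [-4.00000e-03  6.00000e-03 -1.00000e+00  4.11302e+02]]
w3 angle 1.5597375630920067 991 y at z=73,150: 60.56129404683941 59.70973452725391
```

View pics/w3b.png

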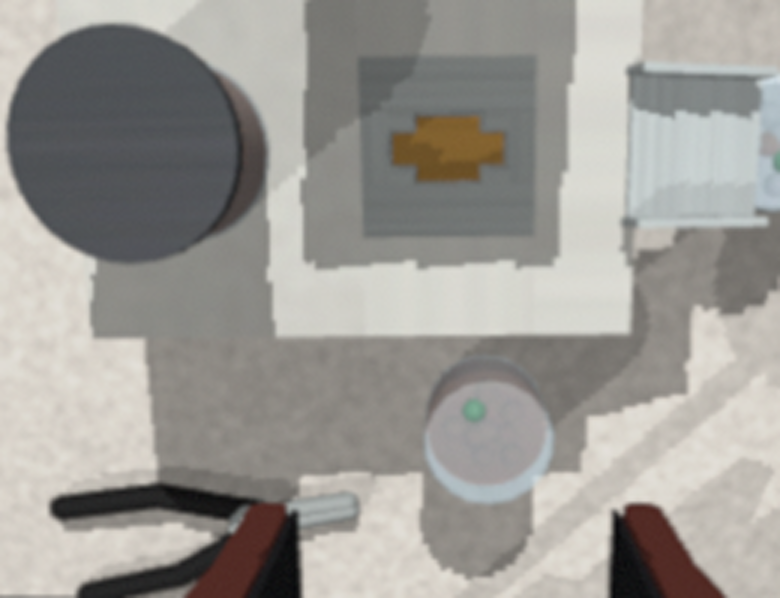

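The cover fits at 1.56 rad (upright). The keyhole is fully visible: plate corners (360,57), (536,57), (364,237), (533,237); slot from (391,147) to (505,147).

Run:
```python
from h import *
d=load("w3")
f=lambda u,v,z=70:atz(d,170+u/3,60+v/2.99,z)
C=[f(*p) for p in [(360,57),(536,57),(364,237),(533,237)]]
for c in C: print(c.round(1))
print("centre",np.mean(C,0).round(2)); 
v=C[1]-C[0]+C[3]-C[2]; print("ang",np.arctan2(v[1],v[0])); w=C[0]-C[2]+C[1]-C[3]; print("ang y",np.arctan2(-w[0],w[1]))
print("slot",f(391,147).round(1),f(505,147).round(1),"sq",f(448,114).round(1),f(448,182).round(1))
print("cap",f(125,143,128).round(1),"box front",f(274,337).round(1),f(630,333).round(1))
P=cloud(d); print("plate z",np.median(P[60+220//3,290:350,2]), "brass z", np.median(P[60+155//3:60+165//3,315:325,2]))
k,c=K(d); print("TCP now in image?",get_state()["position"].round(1))
```

```text
[ 526.3 -227.    70. ]
[ 585.  -232.2   70. ]
[ 521.  -286.5   70. ]
[ 579.9 -291.8   70. ]
centre [ 553.06 -259.38   70.  ]
ang -0.08859431020590273
ang y -0.08705708970973632
slot [ 533.6 -257.1   70. ] [ 572.4 -260.5   70. ] sq [ 554. -248.   70.] [ 552.  -270.4   70. ]
cap [ 462.6 -250.7  128. ] box front [ 484.6 -318.9   70. ] [ 612.6 -328.9   70. ]
plate z 69.77391720373899 brass z 60.0710294510819
TCP now in image? [ 546.2 -337.8  409.1]
```

Keyhole (553.0,-259.1), yaw -0.088, consistent with the first estimate. Now to the rack.

```bash
python3 -m creep '[{"dx":0.0523,"dy":-0.0112,"dz":0,"wx":0,"wy":0,"wz":0},{"dx":0.0523,"dy":-0.0112,"dz":0,"wx":0,"wy":0,"wz":0},{"dx":0.0523,"dy":-0.0112,"dz":0,"wx":0,"wy":0,"wz":0},{"dx":0.0523,"dy":-0.0112,"dz":0,"wx":0,"wy":0,"wz":0},{"dx":0.0523,"dy":-0.0112,"dz":0,"wx":0,"wy":0,"wz":0},{"dx":0.0523,"dy":-0.0112,"dz":0,"wx":0,"wy":0,"wz":0},{"dx":0.0523,"dy":-0.0112,"dz":0,"wx":0,"wy":0,"wz":0},{"dx":0.0523,"dy":-0.0112,"dz":0,"wx":0,"wy":0,"wz":0},{"dx":0.0523,"dy":-0.0112,"dz":0,"wx":0,"wy":0,"wz":0},{"dx":0,"dy":0,"dz":0,"wx":0,"wy":0,"wz":0.15},{"dx":0,"dy":0,"dz":0,"wx":0,"wy":0,"wz":0},{"dx":0,"dy":0,"dz":0,"wx":0,"wy":0,"wz":0}]' 0.05
python3 - <<'E'
from h import *
print(toolT().round(3)[:3]);d=take("wrist","w4");P=cloud(d)
m=(P[...,2]>102)&(P[...,2]<116)&(abs(P[...,0]-499)<45)&(abs(P[...,1]-203)<45)
v,u=np.where(m); print(m.sum(),u.min(),u.max(),v.min(),v.max(),np.median(P[m][:,2]),cv2.minAreaRect(P[m][:,:2].astype(np.float32)))
im=d["pixels"][v.min()-60:v.max()+60,u.min()-100:u.max()+100,::-1]; print(im.shape,v.min()-60,u.min()-100); cv2.imwrite("pics/w4b.png",cv2.resize(im,None,fx=3,fy=3,interpolation=cv2.INTER_CUBIC)[:600,:800])
E
```

```text
time: 7.4
position: [486.6, 140.6, 406.8]
eef_rot: [-0.0, 0.785, 0.619, -0.001]
contact_force: [0.5, 0.1, -0.0]
gripper_width: 50.0
[[ 2.33000e-01  9.73000e-01 -2.00000e-03  4.86559e+02]
 [ 9.73000e-01 -2.33000e-01 -1.00000e-03  1.40597e+02]
 [-1.00000e-03 -2.00000e-03 -1.00000e+00  4.06804e+02]]
730 310 326 94 141 109.49231938438436 ((499.6854248046875, 211.74853515625), (41.400596618652344, 13.989551544189453), 77.59608459472656)
(167, 216, 3) 34 210
```

View pics/w4b.png

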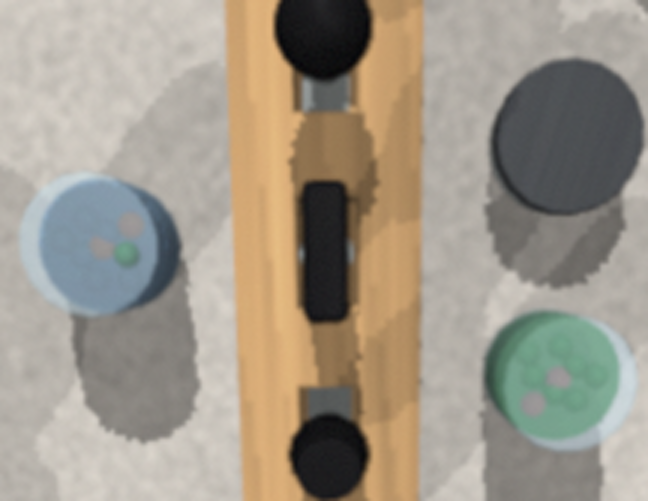

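The key stands at (499.7,211.8), handle rectangle 41.4×14, top z 109.5, all matching the given sizes. The long axis is at 77.6°, so I'll rotate by -0.019.

```bash
python3 -m creep '[{"dx":0,"dy":0,"dz":0,"wx":0,"wy":0,"wz":-0.019},{"dx":0.036,"dy":-0.0012,"dz":0,"wx":0,"wy":0,"wz":0},{"dx":0.036,"dy":-0.0013,"dz":0,"wx":0,"wy":0,"wz":0},{"dx":0,"dy":0,"dz":0.05,"wx":0,"wy":0,"wz":0},{"dx":0,"dy":0,"dz":0.03,"wx":0,"wy":0,"wz":0},{"dx":0,"dy":0,"dz":0,"wx":0,"wy":0,"wz":0},{"dx":0,"dy":0,"dz":0,"wx":0,"wy":0,"wz":0}]' 0.05; python3 -c "
from h import *
T=toolT();print(T.round(4));print(T[:3,:3].T@([499.7,211.75,258.3]-T[:3,3]))"
```

```text
time: 8.32
position: [500.6, 211.8, 328.7]
eef_rot: [0.0, 0.78, 0.626, 0.001]
contact_force: [0.2, 0.7, 0.6]
gripper_width: 49.9
[[ 2.163000e-01  9.763000e-01  1.300000e-03  5.006025e+02]
 [ 9.763000e-01 -2.163000e-01  3.000000e-04  2.117992e+02]
 [ 6.000000e-04  1.200000e-03 -1.000000e+00  3.286849e+02]
 [ 0.000000e+00  0.000000e+00  0.000000e+00  1.000000e+00]]
[-0.28615475 -0.95711317 70.38363231]
```

```bash
python3 -m creep '[{"dx":0,"dy":-0.001,"dz":0.04,"wx":0,"wy":0,"wz":0},{"dx":0,"dy":0,"dz":0.03,"wx":0,"wy":0,"wz":0},{"dx":0,"dy":0,"dz":0,"wx":0,"wy":0,"wz":0}]' 0.05; python3 -m creep '[{"dx":0,"dy":0,"dz":0,"wx":0,"wy":0,"wz":0},{"dx":0,"dy":0,"dz":0,"wx":0,"wy":0,"wz":0},{"dx":0,"dy":0,"dz":0,"wx":0,"wy":0,"wz":0},{"dx":0,"dy":0,"dz":0,"wx":0,"wy":0,"wz":0},{"dx":0,"dy":0,"dz":0,"wx":0,"wy":0,"wz":0},{"dx":0,"dy":0,"dz":0,"wx":0,"wy":0,"wz":0}]' 0; python3 -c "
from h import *
print(toolT().round(4))"
```

```text
time: 8.7
position: [498.8, 211.9, 257.5]
eef_rot: [-0.0, 0.78, 0.626, -0.001]
contact_force: [-0.2, -0.4, 0.3]
gripper_width: 50.2
time: 9.45
position: [499.3, 212.3, 258.3]
eef_rot: [0.0, 0.78, 0.626, 0.0]
contact_force: [-1.0, -1.0, 6.1]
gripper_width: 13.6
[[ 2.162000e-01  9.763000e-01  1.100000e-03  4.992781e+02]
 [ 9.763000e-01 -2.162000e-01  2.000000e-04  2.122692e+02]
 [ 4.000000e-04  1.000000e-03 -1.000000e+00  2.583210e+02]
 [ 0.000000e+00  0.000000e+00  0.000000e+00  1.000000e+00]]
```

Gripped at 13.6 mm. I'll lift high and carry it over the cover to the chute side, turning to the insertion yaw.

```bash
python3 -m creep '[{"dx":0,"dy":0,"dz":-0.02,"wx":0,"wy":0,"wz":0},{"dx":0,"dy":0,"dz":-0.04,"wx":0,"wy":0,"wz":0},{"dx":0,"dy":0,"dz":-0.06,"wx":0,"wy":0,"wz":0},{"dx":0,"dy":0,"dz":-0.06,"wx":0,"wy":0,"wz":0},{"dx":-0.0243,"dy":0.013,"dz":0,"wx":0,"wy":0,"wz":0},{"dx":-0.0486,"dy":0.026,"dz":0,"wx":0,"wy":0,"wz":0},{"dx":-0.0486,"dy":0.026,"dz":0,"wx":0,"wy":0,"wz":0},{"dx":-0.0486,"dy":0.026,"dz":0,"wx":0,"wy":0,"wz":0},{"dx":-0.0486,"dy":0.026,"dz":0,"wx":0,"wy":0,"wz":0},{"dx":-0.0486,"dy":0.026,"dz":0,"wx":0,"wy":0,"wz":0},{"dx":-0.0486,"dy":0.026,"dz":0,"wx":0,"wy":0,"wz":0},{"dx":-0.0486,"dy":0.026,"dz":0,"wx":0,"wy":0,"wz":0},{"dx":-0.0486,"dy":0.026,"dz":0,"wx":0,"wy":0,"wz":0},{"dx":-0.0243,"dy":0.013,"dz":0,"wx":0,"wy":0,"wz":0}]'
python3 -m creep '[{"dx":0,"dy":0,"dz":0,"wx":0,"wy":0,"wz":-0.1701},{"dx":0,"dy":0,"dz":0,"wx":0,"wy":0,"wz":-0.1701},{"dx":0,"dy":0,"dz":0,"wx":0,"wy":0,"wz":-0.1701},{"dx":0,"dy":0,"dz":0,"wx":0,"wy":0,"wz":-0.1701},{"dx":0,"dy":0,"dz":0,"wx":0,"wy":0,"wz":-0.1701},{"dx":0,"dy":0,"dz":0,"wx":0,"wy":0,"wz":-0.1701},{"dx":0,"dy":0,"dz":0,"wx":0,"wy":0,"wz":-0.1701},{"dx":0,"dy":0,"dz":0,"wx":0,"wy":0,"wz":-0.1701},{"dx":0,"dy":0,"dz":0,"wx":0,"wy":0,"wz":-0.1701},{"dx":0,"dy":0,"dz":0,"wx":0,"wy":0,"wz":-0.1701},{"dx":0,"dy":0,"dz":0,"wx":0,"wy":0,"wz":0},{"dx":0,"dy":0,"dz":0,"wx":0,"wy":0,"wz":0}]'
python3 - <<'E'
from h import *
from cov import cov
print(toolT().round(3)[:3],get_state()["qpos"].round(2));d=take("wrist","w5");cov("w5")
cv2.imwrite("pics/w5b.png",cv2.resize(d["pixels"][:,:,::-1][0:340,120:520],None,fx=1.75,fy=1.75,interpolation=cv2.INTER_CUBIC))
E
```

```text
time: 11.2
position: [633.0, -268.4, 436.8]
eef_rot: [-0.0, 0.78, 0.625, -0.0]
contact_force: [0.8, 0.7, -1.2]
gripper_width: 13.7
time: 12.7
position: [632.7, -265.4, 437.3]
eef_rot: [-0.0, 0.045, 0.999, 0.0]
contact_force: [0.2, 1.1, -1.5]
gripper_width: 13.9
[[-9.96000e-01  9.10000e-02 -1.00000e-03  6.32710e+02]
 [ 9.10000e-02  9.96000e-01  0.00000e+00 -2.65378e+02]
 [ 1.00000e-03  0.00000e+00 -1.00000e+00  4.37307e+02]] [-0.5   0.46  1.26 -0.    1.42 -1.98]
w5 angle 1.5612382888926408 516 y at z=73,150: 60.29773900555681 59.561747674516866
```

View pics/w5b.png

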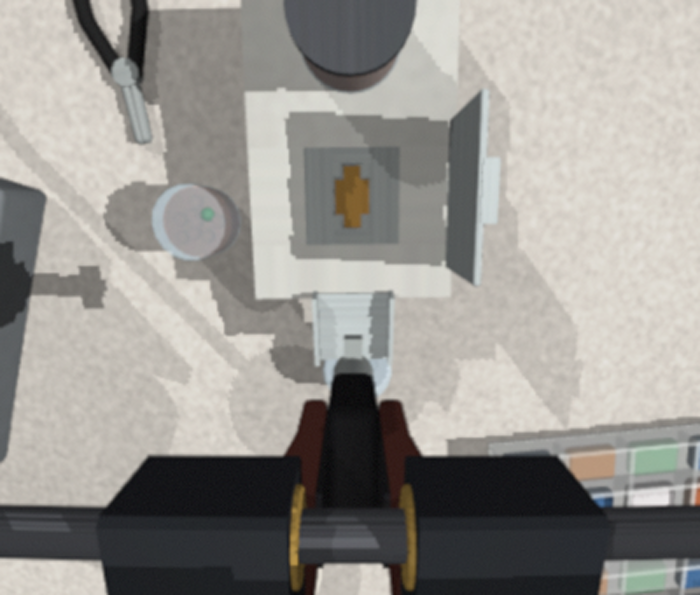

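Held key, lug tip visible at (353,340); the cover is still upright at 1.56; plate corners (304,147), (399,147), (306,243), (400,243). Comparing this view with the earlier one at a different yaw will show any camera bias.

Run:
```python
from h import *
def brass(d):
    h=cv2.cvtColor(d["pixels"],cv2.COLOR_RGB2HSV); P=cloud(d)
    m=(h[...,1]>130)&(h[...,0]>8)&(h[...,0]<30)&(np.hypot(P[...,0]-553,P[...,1]+259)<30)
    v,u=np.where(m); r=cv2.minAreaRect(np.c_[u,v].astype(np.float32)); 
    return m.sum(),r,(u.min()+u.max())/2,(v.min()+v.max())/2,u.mean(),v.mean(),np.median(P[m][:,2])
d3,d5=load("w3"),load("w5")
f=lambda u,v,z=70:atz(d5,120+u/1.75,v/1.75,z)
C=[f(*p) for p in [(304,147),(399,147),(306,243),(400,243)]]
print("plate5",np.mean(C,0).round(2),[c.round(1).tolist() for c in C])
v=C[0]-C[2]+C[1]-C[3]; print("x dir ang",np.arctan2(-v[1],-v[0]))
for d in(d3,d5):
    b=brass(d); print(b, "z70",atz(d,b[4],b[5],70).round(2),"z60",atz(d,b[4],b[5],60).round(2))
T=d5["TW"]
# lug tip / handle in tool frame
P=cloud(d5); tt=T@np.linalg.inv(np.array(d5["tool_from_camera"]))
L=(P-tt[:3,3])@tt[:3,:3]
z=L[...,2]; m=(abs(L[...,0])<30)&(abs(L[...,1])<25)&(z>195)&(z<255); print("low key pts",m.sum())
q=L[m]
for a,b in((150,165),(195,205),(205,225),(225,238),(238,255)):
    s=L[(abs(L[...,0])<30)&(abs(L[...,1])<25)&(z>a)&(z<b)]
    if len(s): print(a,b,len(s),np.percentile(s,[1,50,99],axis=0).round(1).tolist())
im=d5["pixels"][:,:,::-1][80:240,270:370]; cv2.imwrite("pics/w5c.png",cv2.resize(im,None,fx=3.7,fy=3.7,interpolation=cv2.INTER_CUBIC))
```

```text
plate5 [ 552.52 -258.08   70.  ] [[520.3, -285.4, 70.0], [525.7, -226.4, 70.0], [579.2, -290.7, 70.0], [584.8, -229.9, 70.0]]
x dir ang -0.07488749649101988
(np.int64(553), ((448.95953369140625, 225.73211669921875), (271.0096740722656, 277.72100830078125), 85.8295669555664), np.float64(443.0), np.float64(232.5), np.float64(324.80289330922244), np.float64(117.18987341772151), np.float64(59.96542192065618)) z70 [ 557.92 -267.26   70.  ] z60 [ 558.09 -267.26   60.  ]
(np.int64(467), ((375.2578125, 255.2958221435547), (209.13722229003906, 276.2707214355469), 16.927513122558594), np.float64(344.0), np.float64(230.5), np.float64(321.0256959314775), np.float64(119.06423982869379), np.float64(59.96610300772704)) z70 [ 560.22 -259.08   70.  ] z60 [ 560.19 -259.1    60.  ]
low key pts 321
150 165 927 [[-6.9, -15.3, 150.1], [12.1, 0.5, 154.7], [21.9, 15.9, 164.8]]
205 225 27 [[8.3, -4.2, 219.5], [9.4, 0.6, 222.8], [9.8, 4.6, 224.9]]
225 238 105 [[3.1, -7.7, 225.1], [8.7, 0.6, 231.9], [9.8, 8.7, 238.0]]
238 255 189 [[3.7, -7.9, 238.2], [12.8, 0.6, 240.8], [18.3, 8.4, 248.4]]
```

View pics/w5c.png

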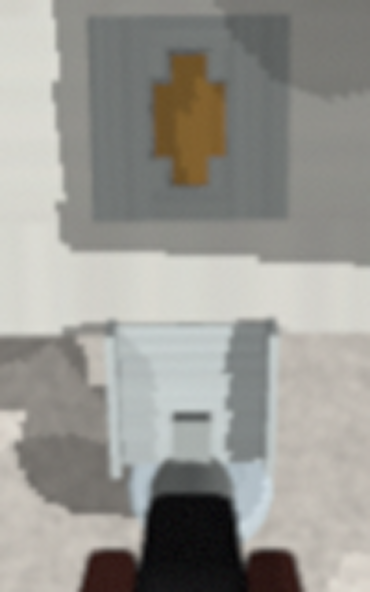

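Both views agree after solving for a small camera bias (about -0.3, 0.8 mm). The true keyhole is about (552.2,-258.95), and the TCP target is (553.2,-259.0). Moving over and down to a hover.

```bash
python3 -m creep '[{"dx":0.04,"dy":-0.0005,"dz":0,"wx":0,"wy":0,"wz":0},{"dx":0.0398,"dy":-0.0004,"dz":0,"wx":0,"wy":0,"wz":0},{"dx":0,"dy":0,"dz":0.03,"wx":0,"wy":0,"wz":0},{"dx":0,"dy":0,"dz":0.04,"wx":0,"wy":0,"wz":0},{"dx":0,"dy":0,"dz":0.04,"wx":0,"wy":0,"wz":0},{"dx":0,"dy":0,"dz":0,"wx":0,"wy":0,"wz":0},{"dx":0,"dy":0,"dz":0,"wx":0,"wy":0,"wz":0},{"dx":0,"dy":0,"dz":0,"wx":0,"wy":0,"wz":0}]'
python3 - <<'E'
from h import *
p=[];
for i in range(6): T=toolT(); p.append(T[:3,3]); d=take("wrist","w6")
print(np.array(p).round(2),T.round(4)); print(T[:3,:3].T@([553.2,-259.0,0]-np.mean(p,0)))
P=cloud(d); tt=d["TW"]@np.linalg.inv(np.array(d["tool_from_camera"])); L=(P-tt[:3,3])@tt[:3,:3]; z=L[...,2]
for a,b in((225,238),(238,255)):
    s=L[(abs(L[...,0])<30)&(abs(L[...,1])<14)&(z>a)&(z<b)]
    if len(s): print(a,b,len(s),np.percentile(s,[1,50,99],axis=0).round(1).tolist())
print(get_state()["contact_force"])
E
```

```text
time: 13.75
position: [554.1, -259.8, 329.8]
eef_rot: [0.002, 0.044, 0.999, -0.001]
contact_force: [-0.5, -0.8, -0.3]
gripper_width: 13.7
[[ 554.05 -259.84  329.77]
 [ 553.95 -259.74  329.59]
 [ 553.79 -259.67  329.38]
 [ 553.64 -259.56  329.06]
 [ 553.51 -259.51  328.77]
 [ 553.39 -259.44  328.46]] [[-9.961000e-01  8.770000e-02  1.000000e-03  5.533860e+02]
 [ 8.770000e-02  9.961000e-01 -7.000000e-04 -2.594370e+02]
 [-1.100000e-03 -7.000000e-04 -1.000000e+00  3.284624e+02]
 [ 0.000000e+00  0.000000e+00  0.000000e+00  1.000000e+00]]
[  0.92573332   0.7920829  329.1702992 ]
225 238 103 [[3.1, -8.3, 225.2], [8.7, -0.1, 232.0], [9.7, 8.7, 237.9]]
238 255 188 [[4.1, -7.3, 238.2], [12.7, 0.6, 240.7], [18.4, 8.4, 249.0]]
[ 0.22871681 -0.71732802 -1.36249233]
```

```bash
python3 -m creep '[{"dx":0,"dy":0,"dz":0,"wx":0,"wy":0,"wz":0},{"dx":0,"dy":0,"dz":0,"wx":0,"wy":0,"wz":0},{"dx":0,"dy":0,"dz":0,"wx":0,"wy":0,"wz":0},{"dx":0,"dy":0,"dz":0,"wx":0,"wy":0,"wz":0}]'
python3 - <<'E'
from h import *
p=[]
for i in range(6): T=toolT(); p.append(T[:3,3]); take("wrist","w7")
print(np.array(p).round(2)); print(T[:3,:3].T@([553.2,-259.0,0]-np.mean(p,0)))
E
```

```text
time: 14.55
position: [553.2, -259.4, 327.6]
eef_rot: [-0.0, 0.044, 0.999, -0.0]
contact_force: [0.3, 0.5, -1.8]
gripper_width: 14.0
[[ 553.22 -259.36  327.61]
 [ 553.22 -259.36  327.64]
 [ 553.22 -259.35  327.63]
 [ 553.23 -259.38  327.66]
 [ 553.22 -259.37  327.65]
 [ 553.24 -259.39  327.63]]
[2.59851004e-02 3.84655066e-01 3.27637564e+02]
```

```bash
python3 -m creep '[{"dx":0,"dy":0.0004,"dz":0.004,"wx":0,"wy":0,"wz":0},{"dx":0,"dy":0,"dz":0.004,"wx":0,"wy":0,"wz":0},{"dx":0,"dy":0,"dz":0.003,"wx":0,"wy":0,"wz":0},{"dx":0,"dy":0,"dz":0.002,"wx":0,"wy":0,"wz":0},{"dx":0,"dy":0,"dz":0,"wx":0,"wy":0,"wz":0},{"dx":0,"dy":0,"dz":0,"wx":0,"wy":0,"wz":0},{"dx":0,"dy":0,"dz":0,"wx":0,"wy":0,"wz":0}]'
```

```text
time: 15.72
position: [553.3, -259.0, 314.8]
eef_rot: [0.0, 0.044, 0.999, -0.0]
contact_force: [0.1, 0.9, -0.9]
gripper_width: 13.8
```

No contact force with the foot about 3.5 mm below the face, so it is entering the slot. Continuing down.

```bash
python3 -m creep '[{"dx":0,"dy":0,"dz":0.003,"wx":0,"wy":0,"wz":0},{"dx":0,"dy":0,"dz":0.002,"wx":0,"wy":0,"wz":0},{"dx":0,"dy":0,"dz":0.002,"wx":0,"wy":0,"wz":0},{"dx":0,"dy":0,"dz":0.002,"wx":0,"wy":0,"wz":0},{"dx":0,"dy":0,"dz":0,"wx":0,"wy":0,"wz":0},{"dx":0,"dy":0,"dz":0,"wx":0,"wy":0,"wz":0},{"dx":0,"dy":0,"dz":0,"wx":0,"wy":0,"wz":0}]'
```

```text
time: 16.6
position: [553.2, -259.0, 305.8]
eef_rot: [-0.0, 0.044, 0.999, -0.0]
contact_force: [-1.7, 1.4, 4.5]
gripper_width: 14.0
```

Spring contact as expected (about 5.5 N). Pressing to about 9 mm.

```bash
python3 -m creep '[{"dx":0,"dy":0,"dz":0.002,"wx":0,"wy":0,"wz":0},{"dx":0,"dy":0,"dz":0.002,"wx":0,"wy":0,"wz":0},{"dx":0,"dy":0,"dz":0.002,"wx":0,"wy":0,"wz":0},{"dx":0,"dy":0,"dz":0.001,"wx":0,"wy":0,"wz":0},{"dx":0,"dy":0,"dz":0,"wx":0,"wy":0,"wz":0},{"dx":0,"dy":0,"dz":0,"wx":0,"wy":0,"wz":0},{"dx":0,"dy":0,"dz":0,"wx":0,"wy":0,"wz":0}]'; python3 -c "
from h import *
s=get_state();print(s['contact_force'],s['ft_torque'])"
```

```text
time: 17.48
position: [553.3, -259.0, 298.8]
eef_rot: [0.0, 0.044, 0.999, -0.0]
contact_force: [-0.5, 1.3, 6.4]
gripper_width: 13.6
[-0.48516163  1.31024345  6.42396949] [0.25454782 0.48728432 0.06267125]
```

Force is consistent with about 9 mm of travel. Turning clockwise (tool +z), in two steps.

```bash
python3 -m creep '[{"dx":0,"dy":0,"dz":0,"wx":0,"wy":0,"wz":0.08},{"dx":0,"dy":0,"dz":0,"wx":0,"wy":0,"wz":0.08},{"dx":0,"dy":0,"dz":0,"wx":0,"wy":0,"wz":0.08},{"dx":0,"dy":0,"dz":0,"wx":0,"wy":0,"wz":0.08},{"dx":0,"dy":0,"dz":0,"wx":0,"wy":0,"wz":0.08},{"dx":0,"dy":0,"dz":0,"wx":0,"wy":0,"wz":0},{"dx":0,"dy":0,"dz":0,"wx":0,"wy":0,"wz":0}]'; python3 -c "
from h import *
s=get_state();print(s['contact_force'],s['ft_torque'])"
```

```text
time: 18.35
position: [553.4, -259.2, 299.0]
eef_rot: [0.0, 0.241, 0.97, -0.0]
contact_force: [-0.9, 0.5, 6.4]
gripper_width: 14.2
[-0.90490561  0.51003712  6.44961249] [0.17504321 0.4092964  0.07036543]
```

```bash
python3 -m creep '[{"dx":0,"dy":0,"dz":0,"wx":0,"wy":0,"wz":0.1},{"dx":0,"dy":0,"dz":0,"wx":0,"wy":0,"wz":0.1},{"dx":0,"dy":0,"dz":0,"wx":0,"wy":0,"wz":0.1},{"dx":0,"dy":0,"dz":0,"wx":0,"wy":0,"wz":0.1},{"dx":0,"dy":0,"dz":0,"wx":0,"wy":0,"wz":0.1},{"dx":0,"dy":0,"dz":0,"wx":0,"wy":0,"wz":0.1},{"dx":0,"dy":0,"dz":0,"wx":0,"wy":0,"wz":0.1},{"dx":0,"dy":0,"dz":0,"wx":0,"wy":0,"wz":0.1},{"dx":0,"dy":0,"dz":0,"wx":0,"wy":0,"wz":0.1},{"dx":0,"dy":0,"dz":0,"wx":0,"wy":0,"wz":0.1},{"dx":0,"dy":0,"dz":0,"wx":0,"wy":0,"wz":0.1},{"dx":0,"dy":0,"dz":0,"wx":0,"wy":0,"wz":0.06},{"dx":0,"dy":0,"dz":0,"wx":0,"wy":0,"wz":0},{"dx":0,"dy":0,"dz":0,"wx":0,"wy":0,"wz":0},{"dx":0,"dy":0,"dz":0,"wx":0,"wy":0,"wz":0}]'; python3 -c "
from h import *
s=get_state();print(s['contact_force'],s['ft_torque'],s['qpos'].round(3));T=toolT();print(np.arctan2(T[1,1],T[0,1]))"
```

```text
time: 20.23
position: [553.3, -259.1, 298.9]
eef_rot: [0.0, 0.734, 0.679, -0.0]
contact_force: [-1.6, 0.7, 7.0]
gripper_width: 13.9
[-1.6303761   0.65561555  7.03006332] [0.09169143 0.54014839 0.09209485] [-5.510e-01  4.820e-01  1.599e+00 -1.000e-03  1.060e+00 -4.740e-01]
-0.07668716646856605
```

Turned about 1.56 rad. Nudging on in small steps until the stop is felt in the torque.

```bash
for i in 1; do python3 -m creep '[{"dx":0,"dy":0,"dz":0,"wx":0,"wy":0,"wz":0.03},{"dx":0,"dy":0,"dz":0,"wx":0,"wy":0,"wz":0},{"dx":0,"dy":0,"dz":0,"wx":0,"wy":0,"wz":0}]'; done; python3 -c "
from h import *
s=get_state();print(s['contact_force'],s['ft_torque']);T=toolT();print(np.arctan2(T[1,1],T[0,1]))"
python3 -m creep '[{"dx":0,"dy":0,"dz":0,"wx":0,"wy":0,"wz":0.03},{"dx":0,"dy":0,"dz":0,"wx":0,"wy":0,"wz":0},{"dx":0,"dy":0,"dz":0,"wx":0,"wy":0,"wz":0}]'; python3 -c "
from h import *
s=get_state();print(s['contact_force'],s['ft_torque']);T=toolT();print(np.arctan2(T[1,1],T[0,1]))"
```

```text
time: 20.6
position: [553.3, -259.1, 298.9]
eef_rot: [0.0, 0.744, 0.669, -0.0]
contact_force: [-1.2, -0.4, 5.5]
gripper_width: 13.9
[-1.1782423  -0.37094082  5.45795349] [0.12951879 0.51188543 0.30193147]
-0.10625644557266542
time: 20.98
position: [553.4, -259.1, 298.9]
eef_rot: [0.0, 0.753, 0.658, -0.0]
contact_force: [-1.3, 1.5, 5.2]
gripper_width: 14.6
[-1.31285009  1.53756922  5.15121873] [0.12993808 0.48907684 0.51208434]
-0.13573286172616092
```

The stop is clearly reached (torque jumps from 0.09 to 0.30 to 0.51 N m). I'll ease back slightly to keep a moderate load, then make the last check.

```bash
python3 -m creep '[{"dx":0,"dy":0,"dz":0,"wx":0,"wy":0,"wz":-0.025},{"dx":0,"dy":0,"dz":0,"wx":0,"wy":0,"wz":0},{"dx":0,"dy":0,"dz":0,"wx":0,"wy":0,"wz":0},{"dx":0,"dy":0,"dz":0,"wx":0,"wy":0,"wz":0},{"dx":0,"dy":0,"dz":0,"wx":0,"wy":0,"wz":0}]'
python3 - <<'E'
from h import *
from cov import cov
s=get_state();print(s['contact_force'],s['ft_torque']);T=toolT();print(np.arctan2(T[1,1],T[0,1]))
d=take("wrist","w8");e=take("scene","s8")
for t in("w8","s8"):
    try: cov(t)
    except Exception as x: print(x)
P=cloud(d);L=(P-T[:3,3])@T[:3,:3];z=L[...,2]
for a,b in((144,152),(152,168)):
    q=L[(abs(L[...,0])<35)&(abs(L[...,1])<12)&(z>a)&(z<b)]
    if len(q): print(a,len(q),np.percentile(q,[1,50,99],axis=0).round(1).tolist())
a=cv2.resize(d["pixels"][:,:,::-1],(480,300));b=cv2.resize(e["pixels"][90:210,200:360,::-1],(400,300),interpolation=cv2.INTER_CUBIC)[:,:320]
cv2.imwrite("pics/fin.png",np.hstack([a,b]))
E
```

```text
time: 21.6
position: [553.3, -259.1, 298.9]
eef_rot: [0.0, 0.745, 0.667, -0.0]
contact_force: [-1.7, 1.3, 6.1]
gripper_width: 13.8
[-1.68688125  1.328264    6.05936163] [0.15435714 0.47369114 0.27411949]
-0.11117785712261787
w8 angle 1.556622267438833 518 y at z=73,150: 65.13603962908734 64.04456396376413
s8 angle 1.5556603663579558 246 y at z=73,150: 64.41199600066192 63.246438036931146
144 1922 [[-8.2, -10.8, 145.0], [8.6, -0.2, 148.7], [21.0, 10.7, 151.7]]
152 542 [[9.4, -11.7, 152.2], [20.1, -0.2, 159.4], [21.4, 11.8, 167.6]]
```

View pics/fin.png

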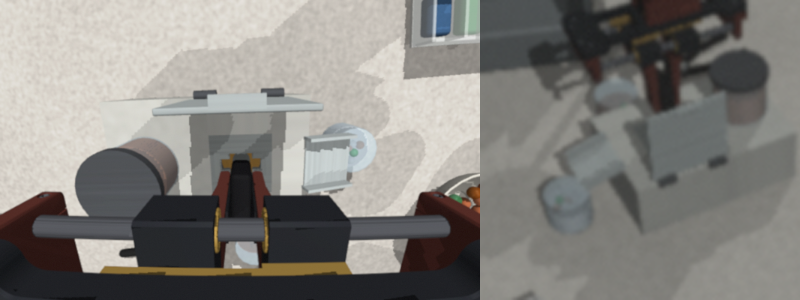

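The cover stands upright (its edge around (240,105) in the left half). The key is seated and turned, with its handle top still 148.5 mm from the flange, so it has not slipped. Jars and pliers look undisturbed.

```bash
python3 -c "
from plant import hand_in
print(hand_in())"
```

```text
the job is handed in; nothing more can be done
None
```

I folded the cover upright, took the flat-bar key from the rack's middle slot, pushed it into the keyhole and turned it a quarter turn clockwise. I handed the job in at about 21.6 s, still gripping the key against the stop.

Last checks before handing in:
- **Cover:** it measured about 1.56 rad, so it stands upright. The final fits put its plane about 4 mm beyond the hinge, probably because those views see its outer side.
- **Push:** the upward force was about 6 to 7 N, with the foot about 19.4 mm below the face. That is about 9 mm of plunger travel by arm position; the force agreed with it before the turn.
- **Turn:** the key turned about 1.59 rad. The torque jumped from 0.09 to 0.30 N m as the stop was reached, and I left it at about 0.27 N m.
- **Grip:** the opening was 13.8 mm, and the key had not slipped in the fingers.

I could not see the gate itself, so "fully open" is inferred from the angle and that torque rise. When I turned slightly past the stop, the torque reached 0.51 N m and the reported opening widened to 14.6 mm; both dropped when I eased back. The jars and pliers by the dispenser looked undisturbed in the last picture, but I did not look again at the rack or the things around it after taking the key.

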